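# Change the rod bender over to the small former

### The job

Change the rod bender on the bench over for tighter bends: in place of the large grooved former on its centre pin goes the small grooved former from the wooden rack, and in place of the small plain roller on its swing arm goes the large plain roller from the rack. Put the large former and the small roller away on the two rack pins that have become free, and leave the medium former on its rack pin as it is. Every tool must end fully down on its pin; no pin is empty at the start, so use the bare bench in front of the rack to set a tool down on the way.

Things in the scene. Friction and masses are not known exactly. Their poses are not given: they have to be found in the camera images.
- former_large: Large bending former: dark steel disc, 66 mm in diameter, 36 mm high, with a half-round rod groove round its edge between two flanges and six small drilled holes on top. It starts on the bender's centre pin. Its origin is the centre of its underside, z up; a 20 mm bore runs right through it on the z axis. 0.35 to 0.85 kg; grip it across its diameter.
- former_small: Small bending former: dark steel disc with the same rod groove, 40 mm in diameter, 36 mm high, no drilled holes. It starts on one of the three rack pins. Its origin is the centre of its underside, z up; a 20 mm bore runs right through it on the z axis. 
- former_medium: Medium bending former: dark steel disc with the same rod groove, 52 mm in diameter, 36 mm high, six small drilled holes on top. It stands on one of the three rack pins and stays there. Its origin is the centre of its underside, z up; a 20 mm bore runs right through it on the z axis. 
- roller_large: Large follower roller: bright steel cylinder without groove, 56 mm in diameter, 36 mm high, with a brass bush that stands 3 mm proud of its top. It starts on one of the three rack pins. Its origin is the centre of its underside, z up; a 20 mm bore runs right through it on the z axis. 
- roller_small: Small follower roller: bright steel cylinder without groove, 30 mm in diameter, 36 mm high, with a brass bush 3 mm proud of its top. It starts on the roller pin of the bender's swing arm. Its origin is the centre of its underside, z up; a 20 mm bore runs right through it on the z axis. 
- centre_pin: Centre pin of the bender, a fixed blue table 50 mm high. Steel pin, 17 mm thick, 30 mm high, the upper 16 mm tapering to a 4 mm tip; origin: centre of the seat on which a tool's underside rests, z up. Seat 64 mm above the bench. In this frame the table spans x -70 to 95, y -108 to 85 mm; a dark rod stop, 26 x 24 mm, stands at (47, -90) mm, top 93 mm above the bench.
- roller_pin: Pin on the bender's stiff swing arm (leave it as it stands), 60 mm from the centre pin; x points outward along the arm. Steel pin, 17 mm thick, 30 mm high, the upper 16 mm tapering to a 4 mm tip; origin: centre of the seat on which a tool's underside rests, z up. Seat 64 mm above the bench. Only 12 mm lie between former and roller: on the bender grip across the arm, the fingers along this y axis.
- rack_pin_1: Pin at the +y end of the rack, a wooden board 72 (x) by 226 mm (y), fixed; its 3 pins are 80 mm apart along y. Best grip across the board. Steel pin, 17 mm thick, 30 mm high, the upper 16 mm tapering to a 4 mm tip; origin: centre of the seat on which a tool's underside rests, z up. Seat 22 mm above the bench. On the board's -x side (robot side) the bench is bare for 150 mm.
- rack_pin_2: Middle pin of the rack, else like rack_pin_1. Steel pin, 17 mm thick, 30 mm high, the upper 16 mm tapering to a 4 mm tip; origin: centre of the seat on which a tool's underside rests, z up. Seat 22 mm above the bench.
- rack_pin_3: Pin at the -y end of the rack, else like rack_pin_1. Steel pin, 17 mm thick, 30 mm high, the upper 16 mm tapering to a 4 mm tip; origin: centre of the seat on which a tool's underside rests, z up. Seat 22 mm above the bench.
Not all that is in view belongs to the job. What is shaped like the roller_small but blue or purple is not meant.

How it is judged:
By the outcome, as a careful person would: the job done as asked, in the order asked, and still so for the second after the job is handed in, with the robot touching nothing.
It also fails if it takes over 122 s, if anything falls off the work surface, if the arm or the gripper's body presses on something with over 40 N, if the wrist force passes 120 N, or if a joint passes its speed limit or range.

### The arm

A 6-joint arm with a two-finger parallel gripper is mounted at the origin on a cart in front of the work surface, level with it; the furniture and walls round the work are solid. World frame = base frame: x ahead of the robot, y to its left, z up, the work surface at z = 0. Lengths are in m, angles in rad, forces in N, time in s.
With the tool pointing down it reaches from about 0.35 to 0.775 m from the base axis. Payload 5.5 kg.
Tool frame: the origin (TCP) lies at the very end of the fingers, on their centre line; the grasp point (between the pads) lies 19 mm behind it; z points along the fingers, y is the line along which they close (so a half turn about z gives the same grasp; the last joint's range is limited). The gripper opens to 85 mm and grips with 20 to 120 N. Pads are 22 mm wide; open, the fingers measure 114 mm over their backs; the gripper's body (76 mm by 85 mm) begins 54 mm behind the grasp point. The pads swing forward as they close: fully open they stand 13 mm farther back than shut.
Start: joints at [1.136, 0.313, 0.046, 1.304, 0, 1.431], TCP at [0.167, 0.55, 0.231] pointing down, gripper open.
Joint ranges: [-2.76, 2.76], [-0.86, 1.69], [-1.03, 1.26], [-2.2, 2.34], [-1.47, 1.5], [-3.14, 3.14]. Speed limits (rad/s): [2.57, 2.57, 3.14, 3.14, 3.14, 3.14].

### API

Orientations are given as a unit quaternion [w, x, y, z].
In Python, from workcell import env, imaging, ticket gives the robot as it stands. The module is installed in compiled form; this text tells all that it offers.
- The arm moves only by the tool apply_moves, never from a script. Its argument "rows" is a list of rows, each an object with "xyz": the shift along the tool's x, y, z in mm, a list of three; "turn": the turn, a rotation vector about the tool's x, y, z in rad, a list of three; "grip": the opening, from 0 (shut) to 1 (fully open). A call has 1 to 12 rows; each row is the pose to reach, as a shift and turn from the pose commanded when the call began, along the tool's axes at that moment; what a row does not reach only later rows make up. A row lasts 1/12 s, in which the tool goes at most 41.7 mm and 7.16 degrees, less where a joint would pass 70% of its speed; a pose out of reach is approached as far as the arm can. A call with a gripper value outside its range is refused whole. The fingers move at their own pace and stop on an object; "force" is the grip in N (left out, the last holds). Time passes only in rows, so rows that repeat a pose let the fingers close. It gives the time, the measured TCP pose, the force, the opening and the grip force at its end, in the units of the state.
- env.get_state(): the state, without advancing time (a new reading comes with each control period).
- imaging.read_camera(name): name is "side" or "top" or "wrist"; returns a dict with "color" (420x560x3 uint8, blue, green, red), "z_map" (420x560 float32, m along the optical axis (not along the pixel's ray), 0 where there is no reading), "camera_matrix" (3x3 intrinsics, pixels), "view" (4x4, takes a point from world to camera coordinates). Camera axes: x right, y down, z forward; pixel columns grow to the right and rows downward; lengths in m; the calibration is good to about 2 mm. The wrist camera is an equidistant fisheye: a pixel r from the principal point sees the ray r / f radians off the axis. A picture is of the moment at which its call begins.
- ticket.hand_in(): hands the job in; it is judged then, once.
The state is a dict: "clock": time; "joint_pos": joint angles; "qvel": joint speeds; "tau": joint torques, N m; "tcp_pos": TCP position; "orientation": TCP orientation; "wrist_force": force on the tool from outside, world axes, zero at the start; "ft_torque": the same for the moment, N m; "finger_gap": finger opening in m; "grip_force": force on a finger pad.
Only numpy, scipy, OpenCV 4.12 (cv2) and the standard library are available. Lean on these libraries where they do the work, as an engineer would, in place of code of your own. Each camera call takes 0.05 s, during which the arm holds its last target. There are 200 camera calls.

## Working session

There is one attempt and no reset: what is moved stays moved. The work goes in short steps, Python scripts to look and compute and a tool call to move; the robot and the scene stay as the last step left them, time stands still between calls to the robot, and variables do not carry over. Pictures are saved under pics/ and viewed, at most 14 in all, crops included, and the job is handed in when it is done.

Besides the shell and the picture viewer there is one more tool, called as name([rows], argument=value, ...), one row to a line, values as JSON. apply_moves: Moves the arm, as the interface text tells. Its arguments: {"type":"object","properties":{"rows":{"type":"array"},"force":{"type":"number"}},"required":["rows"]}

```bash
mkdir -p pics
cat > h.py <<'E'
import numpy as np, cv2
from workcell import env, imaging, ticket
def shot(n,f=None):
    d=imaging.read_camera(n); np.savez('last_%s.npz'%n,**d)
    if f: cv2.imwrite('pics/'+f,d['color'])
    return d
def pw(d,u,v,z=None,Z=None):
    """pixel -> world (pinhole); z=depth or Z=world plane height"""
    K=d['camera_matrix'];T=np.linalg.inv(d['view'])
    r=np.linalg.solve(K,[u,v,1.]);R=T[:3,:3]@r;o=T[:3,3]
    if Z is not None: return o+R*(Z-o[2])/R[2]
    if z is None: z=d['z_map'][int(round(v)),int(round(u))]
    return o+R*z
E
python3 - <<'E'
from h import *
for n in ('top','side'):
    d=shot(n,n+'0.png'); T=np.linalg.inv(d['view']);print(n,T.round(3).tolist(),d['camera_matrix'][0])
s=env.get_state();print({k:np.round(v,3).tolist() for k,v in s.items()})
E
```

```text
top [[0.007, -0.977, 0.215, 0.406], [-1.0, -0.006, 0.004, -0.058], [-0.003, -0.215, -0.977, 1.038], [0.0, 0.0, 0.0, 1.0]] [418.63881702   0.         270.06385618]
side [[0.99, -0.09, 0.11, 0.516], [-0.142, -0.65, 0.746, -0.774], [0.005, -0.754, -0.656, 0.708], [0.0, 0.0, 0.0, 1.0]] [416.97654041   0.         284.60535868]
{'clock': 0.1, 'joint_pos': [1.136, 0.314, 0.045, 1.304, -0.0, 1.431], 'qvel': [-0.002, -0.001, 0.001, 0.001, -0.0, -0.001], 'tau': [0.003, -48.173, 29.924, 0.013, -0.0, -0.0], 'tcp_pos': [0.167, 0.55, 0.23], 'orientation': [-0.0, 0.147, 0.989, -0.001], 'wrist_force': [0.364, -0.677, 1.507], 'ft_torque': [0.028, -0.029, 0.012], 'grip_force': 0.0, 'finger_gap': 0.085}
```

View pics/top0.png

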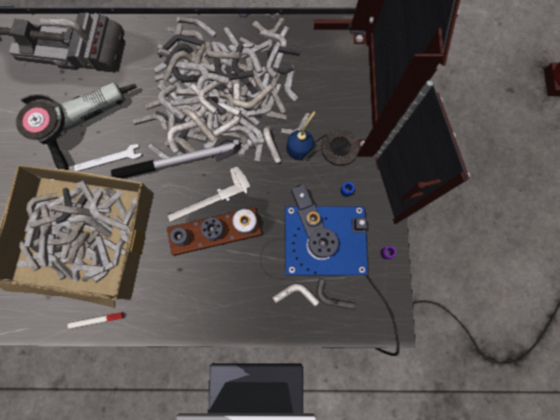

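View pics/side0.png

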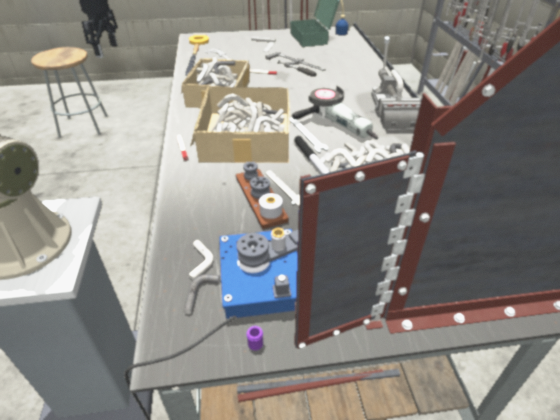

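Top view: from left to right, the rack holds a small dark disc (179,236), a dark disc with holes (213,229) and a bright disc with brass (245,221). On the bender, the large former is at (322,243) and a bright/brass roller is on the arm at (313,218). The blue ring (348,188) and purple ring (389,252) are decoys. I'll confirm this in a crop and measure.

Run:
```python
from h import *
d=dict(np.load('last_top.npz'))
c=d['color'][165:290,155:405]; c=cv2.resize(c,None,fx=3.2,fy=3.2,interpolation=cv2.INTER_CUBIC);cv2.imwrite('pics/crop0.png',c)
for n,u,v,Z in [('fs',179,236,.058),('fm',213,229,.058),('rl',245,221,.061),('fl',322,243,.1),('rs',313,218,.103),('stop',361,225,.093)]:
    print(n,pw(d,u,v,Z=Z).round(4),'depth',pw(d,u+4,v).round(3))
```

```text
fs [0.5545 0.1609 0.058 ] depth [0.555 0.152 0.054]
fm [0.5718 0.0811 0.058 ] depth [ 0.406 -0.058  1.038]
rl [0.591  0.0053 0.061 ] depth [ 0.591 -0.004  0.063]
fl [ 0.5342 -0.1716  0.1   ] depth [ 0.537 -0.183  0.081]
rs [ 0.5909 -0.152   0.103 ] depth [ 0.595 -0.163  0.082]
stop [ 0.5772 -0.2626  0.093 ] depth [ 0.578 -0.273  0.088]
```

View pics/crop0.png

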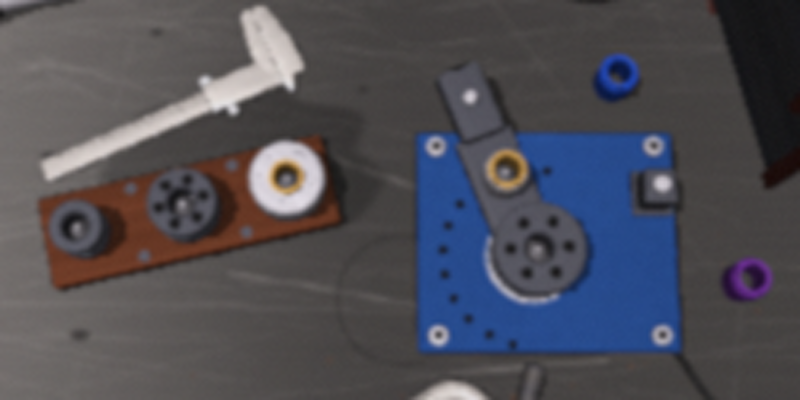

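The crop confirms it. The dark disc with no holes at rack pin 1 is former_small, the six-hole disc in the middle is medium, and the bright one with the brass bush at pin 3 is roller_large. On the bender, former_large is on the centre pin and the bright small roller is on the arm. The blue and purple rings aren't part of the job.

Plan, in five moves: roller_large to bench, former_large to pin 3, former_small to centre, roller_small to pin 1, roller_large to arm.

```bash
cat >> h.py <<'E'
from scipy.spatial.transform import Rotation as Rn
def pose():
    s=env.get_state();q=s['orientation'];return s,np.array(s['tcp_pos']),Rn.from_quat([q[1],q[2],q[3],q[0]])
def go(x,y,z,yaw):
    """print shift (mm, tool axes) and turn to reach TCP pos, tool down, fingers (tool y) at world yaw deg"""
    s,p,R=pose(); a=np.radians(yaw); Y=[np.cos(a),np.sin(a),0];Zt=[0,0,-1.];X=np.cross(Y,Zt)
    G=Rn.from_matrix(np.array([X,Y,Zt]).T)
    print('shift',(R.inv().apply(np.array([x,y,z])-p)*1000).round(1),'turn',(R.inv()*G).as_rotvec().round(3),'tcp',(p*1000).round(1),'t',round(s['clock'],2))
E
python3 -c "
from h import *
go(.54,.01,.23,13.2)"
```

```text
shift [-513.8 -408.1    1. ] turn [-2.000e-03  1.000e-03  1.046e+00] tcp [166.9 549.8 230.5] t 0.1
```

apply_moves([
  {"xyz": [-20, -16, 0], "turn": [0, 0, 0.06], "grip": 1},
  {"xyz": [-50, -40, 0], "turn": [0, 0, 0.15], "grip": 1},
  {"xyz": [-80, -64, 0], "turn": [0, 0, 0.25], "grip": 1},
  {"xyz": [-110, -88, 0], "turn": [0, 0, 0.35], "grip": 1},
  {"xyz": [-140, -112, 0], "turn": [0, 0, 0.45], "grip": 1},
  {"xyz": [-170, -136, 0], "turn": [0, 0, 0.55], "grip": 1},
  {"xyz": [-200, -160, 0], "turn": [0, 0, 0.65], "grip": 1},
  {"xyz": [-230, -184, 0], "turn": [0, 0, 0.75], "grip": 1},
  {"xyz": [-260, -208, 0], "turn": [0, 0, 0.85], "grip": 1},
  {"xyz": [-290, -232, 0], "turn": [0, 0, 0.95], "grip": 1},
  {"xyz": [-320, -256, 0], "turn": [0, 0, 1.0], "grip": 1},
  {"xyz": [-345, -275, 0], "turn": [0, 0, 1.046], "grip": 1},
])

```text
clock: 1.1
tcp_pos: [0.4181, 0.1845, 0.2311]
orientation: [0.0, 0.623, 0.782, -0.0]
wrist_force: [0.3, 0.7, -0.1]
finger_gap: 0.0857
grip_force: 0.0
```

```bash
python3 -c "
from h import *
go(.54,.01,.20,13.2)"
```

```text
shift [-197.4   79.6   31.2] turn [-0.     0.    -0.004] tcp [418.1 184.5 231.1] t 1.1
```

apply_moves([
  {"xyz": [-30, 12, 5], "turn": [0, 0, 0], "grip": 1},
  {"xyz": [-65, 26, 10], "turn": [0, 0, 0], "grip": 1},
  {"xyz": [-100, 40, 16], "turn": [0, 0, 0], "grip": 1},
  {"xyz": [-135, 55, 22], "turn": [0, 0, 0], "grip": 1},
  {"xyz": [-165, 67, 27], "turn": [0, 0, 0], "grip": 1},
  {"xyz": [-185, 75, 30], "turn": [0, 0, 0], "grip": 1},
  {"xyz": [-197, 80, 31], "turn": [0, 0, -0.004], "grip": 1},
  {"xyz": [-197, 80, 31], "turn": [0, 0, -0.004], "grip": 1},
  {"xyz": [-197, 80, 31], "turn": [0, 0, -0.004], "grip": 1},
])

```text
clock: 1.85
tcp_pos: [0.5397, 0.0133, 0.1999]
orientation: [-0.001, 0.62, 0.785, -0.0]
wrist_force: [0.4, 0.0, 0.1]
finger_gap: 0.0854
grip_force: 0.0
```

Run:
```python
from h import *
d=shot('wrist'); cv2.imwrite('pics/w1.png',d['color']); T=np.linalg.inv(d['view']);print(T.round(3),d['camera_matrix'])
print(pose()[1])
```

```text
[[ 0.973  0.219  0.07   0.522]
 [ 0.23  -0.925 -0.303  0.091]
 [-0.001  0.311 -0.95   0.342]
 [ 0.     0.     0.     1.   ]] [[325.1922621    0.         274.91327725]
 [  0.         325.1922621  213.32096808]
 [  0.           0.           1.        ]]
[0.53938337 0.01396501 0.20016621]
```

View pics/w1.png

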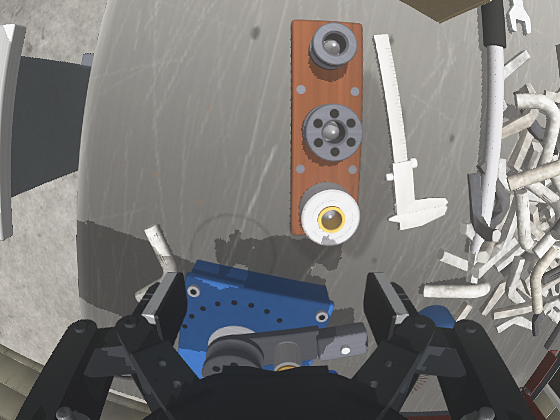

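The wrist view shows former_small at (333,46), medium at (332,132) and roller_large at (332,219). The bender is at the bottom, partly hidden. Next I'll measure the disc tops from the depth cloud.

```bash
cat >> h.py <<'E'
def cloud(d,fish=True):
    K=d['camera_matrix'];v,u=np.mgrid[0:420,0:560].astype(float)
    x=(u-K[0,2])/K[0,0];y=(v-K[1,2])/K[1,1];z=d['z_map'].astype(float)
    if fish:
        r=np.hypot(x,y)+1e-9;k=np.tan(np.minimum(r,1.45))/r;x=x*k;y=y*k
    P=np.stack([x*z,y*z,z,np.ones_like(z)],-1)@np.linalg.inv(d['view']).T
    P[d['z_map']<=0]=np.nan
    return P[...,:3]
def pf(d,u,v,Z):
    K=d['camera_matrix'];T=np.linalg.inv(d['view']);x=(u-K[0,2])/K[0,0];y=(v-K[1,2])/K[1,1];r=np.hypot(x,y)+1e-9
    R=T[:3,:3]@np.array([x*np.sin(r)/r,y*np.sin(r)/r,np.cos(r)]);o=T[:3,3];return (o+R*(Z-o[2])/R[2])[:2]
def disc(P,c,top,rad,tol=.005):
    """top-face points near c at given height -> enclosing circle, median height"""
    m=(abs(P[...,2]-top)<tol)&(np.hypot(P[...,0]-c[0],P[...,1]-c[1])<rad+.012)
    q=P[m]; (x,y),r=cv2.minEnclosingCircle(q[:,:2].astype(np.float32)); 
    return np.round([x*1000,y*1000,r*1000,np.median(q[:,2])*1000],1),len(q)
E
python3 - <<'E'
from h import *
d=dict(np.load('last_wrist.npz'));P=cloud(d)
t=dict(np.load('last_top.npz'));Pt=cloud(t,False)
for n,c,h,r,px in [('fs',(.5545,.161),.058,.02,(333,46)),('fm',(.572,.081),.058,.026,(332,132)),('rl',(.591,.0053),.058,.028,(332,219))]:
    print(n,disc(P,c,h,r),disc(Pt,c,h,r),pf(d,*px,h+(.003 if n=='rl' else 0)).round(4))
print(disc(Pt,(.534,-.173),.1,.033),disc(Pt,(.591,-.152),.101,.015))
E
```

```text
fs (array([557.9, 162.4,  20.5,  57.4]), 1183) (array([556.6, 162.1,  20.3,  58.3]), 175) [0.5566 0.1593]
fm (array([576.5,  84.8,  26.4,  57.5]), 2248) (array([575.7,  84.3,  26.2,  58.4]), 316) [0.5742 0.0846]
rl (array([595. ,   7. ,  28.5,  57.6]), 2333) (array([594.5,   7. ,  28.3,  58.4]), 372) [0.5952 0.008 ]
(array([ 537.3, -175.3,   33.3,  100.8]), 617) (array([ 586.7, -154.4,   21.3,  101.5]), 80)
```

Run:
```python
from h import *
d=dict(np.load('last_wrist.npz'));P=cloud(d)
a=np.radians(13.5);c=np.array([.5949,.007]);X=np.array([np.cos(a),np.sin(a)]);q=P[...,:2]-c
s=q@X;t=q@np.array([-X[1],X[0]]);
for sg in(1,-1):
  m=(s*sg>.038)&(s*sg<.075)&(abs(t)<.025);print(np.nanmax(P[...,2][m]))
go(.5949,.007,.11,13.5)
```

```text
0.0017347562639692393
0.0016690800903477743
shift [-19.8  52.5  90.1] turn [-0.001 -0.001 -0.001] tcp [539.4  14.  200.2] t 1.9
```

apply_moves([
  {"xyz": [-8, 20, 20], "turn": [0, 0, 0], "grip": 1},
  {"xyz": [-16, 40, 45], "turn": [0, 0, 0], "grip": 1},
  {"xyz": [-20, 52.5, 75], "turn": [0, 0, 0], "grip": 1},
  {"xyz": [-20, 52.5, 100], "turn": [0, 0, 0], "grip": 1},
  {"xyz": [-20, 52.5, 125], "turn": [0, 0, 0], "grip": 1},
  {"xyz": [-20, 52.5, 145], "turn": [0, 0, 0], "grip": 1},
  {"xyz": [-20, 52.5, 160], "turn": [0, 0, 0], "grip": 1},
  {"xyz": [-20, 52.5, 170], "turn": [0, 0, 0], "grip": 1},
  {"xyz": [-20, 52.5, 176], "turn": [0, 0, 0], "grip": 1},
  {"xyz": [-20, 52.5, 176], "turn": [0, 0, 0], "grip": 1},
])

```text
clock: 2.73
tcp_pos: [0.5949, 0.0071, 0.0236]
orientation: [-0.001, 0.619, 0.785, -0.0]
wrist_force: [-0.4, -0.1, -0.5]
finger_gap: 0.0851
grip_force: 0.0
```

apply_moves([
  {"xyz": [0, 0, 0], "turn": [0, 0, 0], "grip": 0.5},
  {"xyz": [0, 0, 0], "turn": [0, 0, 0], "grip": 0.5},
  {"xyz": [0, 0, 0], "turn": [0, 0, 0], "grip": 0.4},
  {"xyz": [0, 0, 0], "turn": [0, 0, 0], "grip": 0.4},
  {"xyz": [0, 0, 0], "turn": [0, 0, 0], "grip": 0.3},
  {"xyz": [0, 0, 0], "turn": [0, 0, 0], "grip": 0.3},
], force=40)

```text
clock: 3.23
tcp_pos: [0.5965, 0.006, 0.026]
orientation: [0.001, 0.62, 0.785, 0.001]
wrist_force: [-1.9, 1.6, 6.0]
finger_gap: 0.0557
grip_force: 41.9
```

apply_moves([
  {"xyz": [0, 0, -8], "turn": [0, 0, 0], "grip": 0.3},
  {"xyz": [0, 0, -22], "turn": [0, 0, 0], "grip": 0.3},
  {"xyz": [0, 0, -40], "turn": [0, 0, 0], "grip": 0.3},
  {"xyz": [0, 0, -52], "turn": [0, 0, 0], "grip": 0.3},
  {"xyz": [0, 0, -55], "turn": [0, 0, 0], "grip": 0.3},
], force=50)

```text
clock: 3.65
tcp_pos: [0.5971, 0.0058, 0.0817]
orientation: [0.001, 0.62, 0.785, 0.001]
wrist_force: [0.9, 0.1, -4.8]
finger_gap: 0.0556
grip_force: 54.3
```

```bash
python3 -c "
from h import *
go(.47,.055,.005,13.5);s=pose()[0];print(s['wrist_force'],s['grip_force'],s['finger_gap'])"
```

```text
shift [  77.4 -112.4   76.3] turn [ 0.003  0.001 -0.002] tcp [597.1   5.8  81.7] t 3.65
[ 0.8978031   0.10137624 -4.7853283 ] 54.26425368525088 0.0555651431370599
```

apply_moves([
  {"xyz": [8, -12, 0], "turn": [0, 0, 0], "grip": 0.3},
  {"xyz": [24, -35, 0], "turn": [0, 0, 0], "grip": 0.3},
  {"xyz": [42, -61, 5], "turn": [0, 0, 0], "grip": 0.3},
  {"xyz": [58, -85, 12], "turn": [0, 0, 0], "grip": 0.3},
  {"xyz": [70, -103, 22], "turn": [0, 0, 0], "grip": 0.3},
  {"xyz": [76, -110, 35], "turn": [0, 0, 0], "grip": 0.3},
  {"xyz": [77.5, -112.5, 50], "turn": [0, 0, 0], "grip": 0.3},
  {"xyz": [77.5, -112.5, 62], "turn": [0, 0, 0], "grip": 0.3},
  {"xyz": [77.5, -112.5, 70], "turn": [0, 0, 0], "grip": 0.3},
  {"xyz": [77.5, -112.5, 74], "turn": [0, 0, 0], "grip": 0.3},
  {"xyz": [77.5, -112.5, 76], "turn": [0, 0, 0], "grip": 0.3},
  {"xyz": [77.5, -112.5, 77], "turn": [0, 0, 0], "grip": 0.3},
])

```text
clock: 4.65
tcp_pos: [0.4674, 0.0554, 0.004]
orientation: [-0.001, 0.62, 0.785, -0.0]
wrist_force: [-14.0, 0.3, 28.6]
finger_gap: 0.0553
grip_force: 57.6
```

apply_moves([
  {"xyz": [0, 0, -1], "turn": [0, 0, 0], "grip": 0.8},
  {"xyz": [0, 0, -1], "turn": [0, 0, 0], "grip": 1},
  {"xyz": [0, 0, -1], "turn": [0, 0, 0], "grip": 1},
  {"xyz": [0, 0, -1], "turn": [0, 0, 0], "grip": 1},
  {"xyz": [0, 0, -15], "turn": [0, 0, 0], "grip": 1},
  {"xyz": [0, 0, -40], "turn": [0, 0, 0], "grip": 1},
  {"xyz": [0, 0, -75], "turn": [0, 0, 0], "grip": 1},
  {"xyz": [0, 0, -115], "turn": [0, 0, 0], "grip": 1},
  {"xyz": [0, 0, -155], "turn": [0, 0, 0], "grip": 1},
  {"xyz": [0, 0, -180], "turn": [0, 0, 0], "grip": 1},
  {"xyz": [0, 0, -195], "turn": [0, 0, 0], "grip": 1},
  {"xyz": [0, 0, -196], "turn": [0, 0, 0], "grip": 1},
])

```text
clock: 5.65
tcp_pos: [0.4709, 0.0552, 0.2022]
orientation: [0.003, 0.62, 0.785, 0.002]
wrist_force: [0.4, 0.2, -0.6]
finger_gap: 0.0853
grip_force: 0.0
```

Run:
```python
from h import *
d=shot('top','t2.png');P=cloud(d,False)
print(disc(P,(.468,.055),.036,.028))
# roller pin / arm estimate: hole of former & bush
print(P[205:235,300:330][...,2].max())
go(.537,-.150,.22,110.4)
```

```text
(array([465.5,  50.6,  27. ,  36.4]), 179)
nan
shift [-215.1   17.7  -19.5] turn [ 0.002  0.005 -1.693] tcp [470.   55.2 200.2] t 5.7
```

Run:
```python
from h import *
d=dict(np.load('last_side.npz'))
for p in [(305,345),(375,325),(303,185),(415,160)]: print(pw(d,*p).round(3))
P=cloud(dict(np.load('last_top.npz')),False).reshape(-1,3)
m=(P[:,2]>.12)&(P[:,0]>.3)&(P[:,0]<.9)&(P[:,1]<0)
q=P[m];i=np.argsort(-q[:,1])[::150][:12];print(q[i].round(3))
go(.58,-.15,.24,110.4)
```

```text
[ 0.615 -0.371  0.02 ]
[ 0.76  -0.338  0.004]
[ 0.599 -0.368  0.389]
[ 0.761 -0.331  0.387]
[[ 0.803 -0.13   0.123]
 [ 0.775 -0.277  0.32 ]
 [ 0.775 -0.28   0.202]
 [ 0.775 -0.283  0.18 ]
 [ 0.776 -0.286  0.45 ]
 [ 0.775 -0.289  0.316]
 [ 0.775 -0.293  0.431]
 [ 0.774 -0.296  0.402]
 [ 0.775 -0.299  0.24 ]
 [ 0.775 -0.302  0.164]
 [ 0.775 -0.305  0.413]
 [ 0.774 -0.308  0.427]]
shift [-225.1   59.6  -39.3] turn [ 0.002  0.005 -1.693] tcp [470.   55.2 200.2] t 5.7
```

apply_moves([
  {"xyz": [-10, 3, -10], "turn": [0, 0, -0.1], "grip": 1},
  {"xyz": [-25, 7, -20], "turn": [0, 0, -0.22], "grip": 1},
  {"xyz": [-45, 12, -30], "turn": [0, 0, -0.34], "grip": 1},
  {"xyz": [-65, 17, -39], "turn": [0, 0, -0.46], "grip": 1},
  {"xyz": [-85, 23, -39], "turn": [0, 0, -0.58], "grip": 1},
  {"xyz": [-105, 28, -39], "turn": [0, 0, -0.7], "grip": 1},
  {"xyz": [-125, 33, -39], "turn": [0, 0, -0.82], "grip": 1},
  {"xyz": [-145, 38, -39], "turn": [0, 0, -0.94], "grip": 1},
  {"xyz": [-165, 44, -39], "turn": [0, 0, -1.06], "grip": 1},
  {"xyz": [-185, 49, -39], "turn": [0, 0, -1.18], "grip": 1},
  {"xyz": [-205, 54, -39], "turn": [0, 0, -1.3], "grip": 1},
  {"xyz": [-225, 60, -39], "turn": [0, 0, -1.42], "grip": 1},
])

```text
clock: 6.7
tcp_pos: [0.5786, -0.1504, 0.2348]
orientation: [-0.002, -0.044, 0.999, 0.001]
wrist_force: [-0.3, -0.2, 0.4]
finger_gap: 0.0855
grip_force: 0.0
```

apply_moves([
  {"xyz": [0, 0, 0], "turn": [0, 0, -0.1], "grip": 1},
  {"xyz": [0, 0, 0], "turn": [0, 0, -0.2], "grip": 1},
  {"xyz": [0, 0, 0], "turn": [0, 0, -0.27], "grip": 1},
  {"xyz": [0, 0, 0], "turn": [0, 0, -0.27], "grip": 1},
  {"xyz": [0, 0, 0], "turn": [0, 0, -0.27], "grip": 1},
])

```text
clock: 7.12
tcp_pos: [0.5784, -0.1495, 0.2354]
orientation: [-0.001, -0.175, 0.985, 0.001]
wrist_force: [-0.5, 0.2, 0.3]
finger_gap: 0.0852
grip_force: 0.0
```

Run:
```python
from h import *
d=shot('wrist','w2.png');P=cloud(d)
print(disc(P,(.537,-.175),.1,.033),disc(P,(.591,-.152),.102,.008,.004))
go(.537,-.175,.24,110.4)
```

```text
(array([ 537.3, -175.3,   33.3,   99.6]), 4108) (array([ 593.2, -153.5,   15.1,  102.1]), 444)
shift [47.8 -9.7 -4.1] turn [ 0.002 -0.002 -0.005] tcp [ 578.5 -149.5  235.8] t 7.17
```

View pics/w2.png

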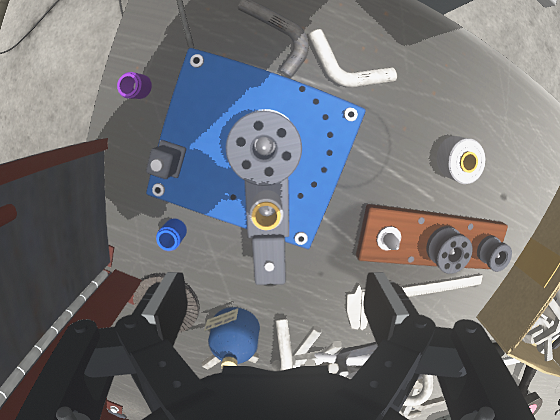

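The wrist view shows former_large at (264,148), roller_small at (267,213), the bare rack pin 3 at (391,241) and roller_large upright on the bench at (463,160). The centre-to-roller distance comes out at 60.0 mm, which matches, and the arm yaw is 21.3°.

Run:
```python
from h import *
go(.5373,-.1753,.066,111.3)
d=dict(np.load('last_wrist.npz'));print(pf(d,391,241,.052))
cv2.imwrite('pics/c3.png',cv2.resize(d['color'][200:280,350:430],None,fx=6,fy=6,interpolation=cv2.INTER_CUBIC))
```

```text
shift [ 47.3 -10.3 169.9] turn [ 0.002 -0.002 -0.021] tcp [ 578.5 -149.5  235.8] t 7.17
[ 0.58951798 -0.00489051]
```

View pics/c3.png

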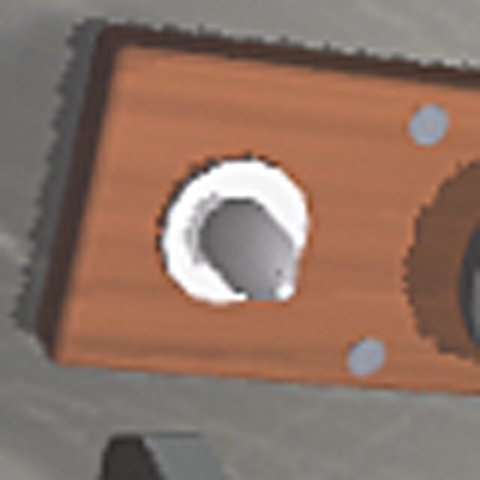

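Pin 3's tip is at (397.7,248.3) and its seat centre at (389.2,238.7). Now descending on former_large.

apply_moves([
  {"xyz": [15, -3, 15], "turn": [0, 0, -0.021], "grip": 1},
  {"xyz": [32, -7, 40], "turn": [0, 0, -0.021], "grip": 1},
  {"xyz": [45, -10, 65], "turn": [0, 0, -0.021], "grip": 1},
  {"xyz": [47.3, -10.3, 90], "turn": [0, 0, -0.021], "grip": 1},
  {"xyz": [47.3, -10.3, 115], "turn": [0, 0, -0.021], "grip": 1},
  {"xyz": [47.3, -10.3, 138], "turn": [0, 0, -0.021], "grip": 1},
  {"xyz": [47.3, -10.3, 155], "turn": [0, 0, -0.021], "grip": 1},
  {"xyz": [47.3, -10.3, 165], "turn": [0, 0, -0.021], "grip": 1},
  {"xyz": [47.3, -10.3, 170], "turn": [0, 0, -0.021], "grip": 1},
  {"xyz": [47.3, -10.3, 170], "turn": [0, 0, -0.021], "grip": 1},
])

```text
clock: 8.0
tcp_pos: [0.5375, -0.1753, 0.0663]
orientation: [-0.001, -0.186, 0.983, 0.001]
wrist_force: [0.4, 0.5, -0.1]
finger_gap: 0.0853
grip_force: 0.0
```

apply_moves([
  {"xyz": [0, 0, 0], "turn": [0, 0, 0], "grip": 0.6},
  {"xyz": [0, 0, 0], "turn": [0, 0, 0], "grip": 0.6},
  {"xyz": [0, 0, 0], "turn": [0, 0, 0], "grip": 0.5},
  {"xyz": [0, 0, 0], "turn": [0, 0, 0], "grip": 0.5},
  {"xyz": [0, 0, 0], "turn": [0, 0, 0], "grip": 0.4},
  {"xyz": [0, 0, 0], "turn": [0, 0, 0], "grip": 0.4},
], force=60)

```text
clock: 8.5
tcp_pos: [0.5391, -0.1758, 0.0691]
orientation: [0.001, -0.186, 0.983, -0.001]
wrist_force: [-1.8, 1.6, 6.2]
finger_gap: 0.0637
grip_force: 67.2
```

Run:
```python
from h import *
d=dict(np.load('last_wrist.npz'));print(pf(d,397.7,248.3,.052),pf(d,389.2,238.7,.022))
print(pose()[1])
```

```text
[0.59499222 0.00751271] [0.59542012 0.00726578]
[ 0.5391258  -0.17583115  0.06909482]
```

apply_moves([
  {"xyz": [0, 0, -8], "turn": [0, 0, 0], "grip": 0.4},
  {"xyz": [0, 0, -22], "turn": [0, 0, 0], "grip": 0.4},
  {"xyz": [0, 0, -40], "turn": [0, 0, 0], "grip": 0.4},
  {"xyz": [0, 0, -58], "turn": [0, 0, 0], "grip": 0.4},
  {"xyz": [0, 0, -68], "turn": [0, 0, 0], "grip": 0.4},
  {"xyz": [0, 0, -70], "turn": [0, 0, 0], "grip": 0.4},
  {"xyz": [0, 0, -70], "turn": [0, 0, 0], "grip": 0.4},
], force=70)

```text
clock: 9.08
tcp_pos: [0.5384, -0.1759, 0.1377]
orientation: [0.0, -0.186, 0.983, -0.0]
wrist_force: [-0.2, -0.0, -5.0]
finger_gap: 0.0642
grip_force: 78.6
```

Run:
```python
from h import *
s,p,R=pose();print(p,s['wrist_force'],s['finger_gap'])
d=shot('wrist','w3.png');go(.57,-.07,.15,13.5)
```

```text
[ 0.53843133 -0.17590494  0.1377485 ] [-0.24810324 -0.01895627 -5.02953893] 0.06420783884630507
shift [-68.5  86.5 -13.2] turn [-0.000e+00 -1.000e-03  1.709e+00] tcp [ 537.8 -175.6  136.8] t 9.13
```

View pics/w3.png

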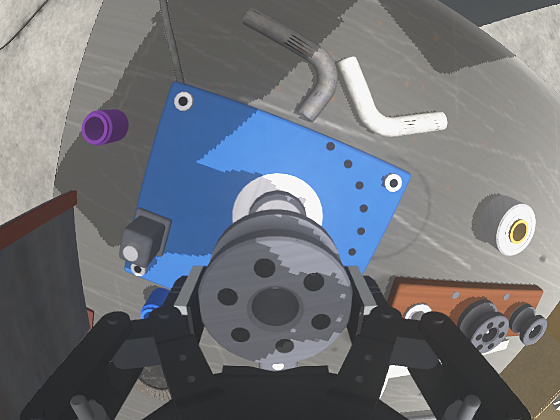

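The held former is clearly visible, with its bore at (275,306). I'll measure where it sits relative to the TCP.

```bash
cat >> h.py <<'E'
def held(d,top,r,tol=.005):
    s,p,R=pose();P=cloud(d);o=disc(P,p[:2],p[2]+top,r,tol)
    c=np.array([o[0][0],o[0][1],o[0][3]])/1000
    print('disc',o,'tool-tcp (tool axes mm)',(R.inv().apply(c-p)*1000).round(1),'world',((c-p)*1000).round(1))
E
python3 - <<'E'
from h import *
d=dict(np.load('last_wrist.npz'));held(d,.031,.033)
for Z in (.164,.168,.172): print(pf(d,275,306,Z))
E
```

```text
disc (array([ 532.3, -177.8,   44.6,  168.1]), 15730) tool-tcp (tool axes mm) [  6.   -0.  -31.3] world [-5.5 -2.2 31.3]
[ 0.53850864 -0.17648869]
[ 0.53594033 -0.17749495]
[ 0.53337201 -0.17850122]
```

```bash
python3 -c "
from h import *
go(.5956,.0054,.13,13.5)"
```

```text
shift [-119.9  147.3    6.8] turn [-0.000e+00 -1.000e-03  1.709e+00] tcp [ 537.8 -175.6  136.8] t 9.13
```

apply_moves([
  {"xyz": [-5, 6, 0], "turn": [0, 0, 0.06], "grip": 0.4},
  {"xyz": [-15, 18, 0], "turn": [0, 0, 0.17], "grip": 0.4},
  {"xyz": [-28, 34, 0], "turn": [0, 0, 0.29], "grip": 0.4},
  {"xyz": [-41, 50, 0], "turn": [0, 0, 0.41], "grip": 0.4},
  {"xyz": [-54, 66, 0], "turn": [0, 0, 0.53], "grip": 0.4},
  {"xyz": [-67, 82, 0], "turn": [0, 0, 0.65], "grip": 0.4},
  {"xyz": [-80, 98, 0], "turn": [0, 0, 0.77], "grip": 0.4},
  {"xyz": [-93, 114, 2], "turn": [0, 0, 0.89], "grip": 0.4},
  {"xyz": [-104, 128, 4], "turn": [0, 0, 1.01], "grip": 0.4},
  {"xyz": [-112, 138, 6], "turn": [0, 0, 1.13], "grip": 0.4},
  {"xyz": [-118, 145, 7], "turn": [0, 0, 1.25], "grip": 0.4},
  {"xyz": [-120, 147, 7], "turn": [0, 0, 1.37], "grip": 0.4},
])

```text
clock: 10.13
tcp_pos: [0.5951, 0.0069, 0.128]
orientation: [-0.002, 0.479, 0.878, -0.0]
wrist_force: [0.1, -0.0, -5.4]
finger_gap: 0.064
grip_force: 78.5
```

apply_moves([
  {"xyz": [0, 0, 0], "turn": [0, 0, 0.12], "grip": 0.4},
  {"xyz": [0, 0, 0], "turn": [0, 0, 0.24], "grip": 0.4},
  {"xyz": [0, 0, 0], "turn": [0, 0, 0.31], "grip": 0.4},
  {"xyz": [0, 0, 0], "turn": [0, 0, 0.34], "grip": 0.4},
  {"xyz": [0, 0, 0], "turn": [0, 0, 0.34], "grip": 0.4},
])

```text
clock: 10.55
tcp_pos: [0.595, 0.0052, 0.1284]
orientation: [-0.001, 0.62, 0.785, -0.001]
wrist_force: [-0.9, 0.1, -6.7]
finger_gap: 0.0642
grip_force: 78.5
```

Run:
```python
from h import *
d=shot('wrist','w4.png');go(.5956,.0054,.04,13.5)
```

```text
shift [ 0.   0.8 88.7] turn [-0.003 -0.001  0.   ] tcp [595.1   5.1 128.7] t 10.6
```

View pics/w4.png

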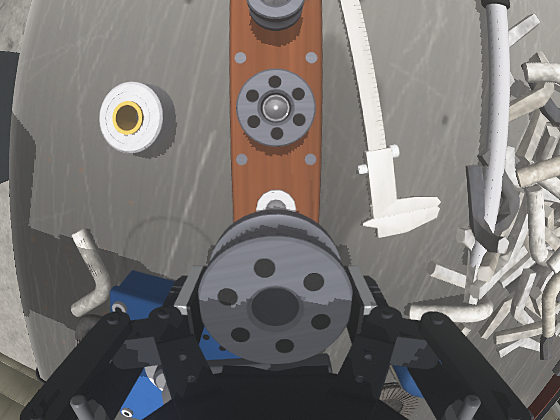

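Laterally it's aligned, with pin and bore both near column 275. Now lowering in stages.

apply_moves([
  {"xyz": [0, 0.8, 10], "turn": [0, 0, 0], "grip": 0.4},
  {"xyz": [0, 0.8, 28], "turn": [0, 0, 0], "grip": 0.4},
  {"xyz": [0, 0.8, 48], "turn": [0, 0, 0], "grip": 0.4},
  {"xyz": [0, 0.8, 62], "turn": [0, 0, 0], "grip": 0.4},
  {"xyz": [0, 0.8, 70], "turn": [0, 0, 0], "grip": 0.4},
  {"xyz": [0, 0.8, 75], "turn": [0, 0, 0], "grip": 0.4},
  {"xyz": [0, 0.8, 79], "turn": [0, 0, 0], "grip": 0.4},
  {"xyz": [0, 0.8, 82], "turn": [0, 0, 0], "grip": 0.4},
  {"xyz": [0, 0.8, 84], "turn": [0, 0, 0], "grip": 0.4},
])

```text
clock: 11.35
tcp_pos: [0.5974, 0.0051, 0.0466]
orientation: [0.0, 0.619, 0.785, 0.0]
wrist_force: [0.7, -0.1, -5.2]
finger_gap: 0.064
grip_force: 78.5
```

apply_moves([
  {"xyz": [0, -1, 3], "turn": [0, 0, 0], "grip": 0.4},
  {"xyz": [0, -1, 6], "turn": [0, 0, 0], "grip": 0.4},
  {"xyz": [0, -1, 9], "turn": [0, 0, 0], "grip": 0.4},
  {"xyz": [0, -1, 12], "turn": [0, 0, 0], "grip": 0.4},
])

```text
clock: 11.68
tcp_pos: [0.5961, 0.005, 0.0343]
orientation: [0.0, 0.619, 0.785, 0.0]
wrist_force: [0.4, 0.6, -6.3]
finger_gap: 0.0638
grip_force: 78.5
```

apply_moves([
  {"xyz": [0, 0, 3], "turn": [0, 0, 0], "grip": 0.4},
  {"xyz": [0, 0, 6], "turn": [0, 0, 0], "grip": 0.4},
  {"xyz": [0, 0, 7.5], "turn": [0, 0, 0], "grip": 0.4},
  {"xyz": [0, 0, 8], "turn": [0, 0, 0], "grip": 0.4},
])

```text
clock: 12.02
tcp_pos: [0.5959, 0.005, 0.0272]
orientation: [0.0, 0.619, 0.785, 0.0]
wrist_force: [-4.1, 0.2, 5.8]
finger_gap: 0.0636
grip_force: 79.6
```

Seated: there's contact at the expected height. Now release and lift.

apply_moves([
  {"xyz": [0, 0, 0], "turn": [0, 0, 0], "grip": 0.8},
  {"xyz": [0, 0, 0], "turn": [0, 0, 0], "grip": 1},
  {"xyz": [0, 0, 0], "turn": [0, 0, 0], "grip": 1},
  {"xyz": [0, 0, 0], "turn": [0, 0, 0], "grip": 1},
  {"xyz": [0, 0, -10], "turn": [0, 0, 0], "grip": 1},
  {"xyz": [0, 0, -35], "turn": [0, 0, 0], "grip": 1},
  {"xyz": [0, 0, -65], "turn": [0, 0, 0], "grip": 1},
  {"xyz": [0, 0, -95], "turn": [0, 0, 0], "grip": 1},
  {"xyz": [0, 0, -110], "turn": [0, 0, 0], "grip": 1},
  {"xyz": [0, 0, -113], "turn": [0, 0, 0], "grip": 1},
])

```text
clock: 12.85
tcp_pos: [0.5985, 0.0047, 0.1442]
orientation: [0.003, 0.619, 0.785, 0.002]
wrist_force: [0.2, 0.2, -0.4]
finger_gap: 0.0854
grip_force: 0.0
```

Run:
```python
from h import *
d=shot('wrist');P=cloud(d)
print(disc(P,(.595,.007),.058,.033),disc(P,(.576,.0845),.058,.026),disc(P,(.5577,.1623),.058,.02))
go(.5577,.1623,.14,13.5)
```

```text
(array([595.7,   5.7,  33.4,  57.6]), 5273) (array([576.4,  84.6,  26.3,  57.6]), 3636) (array([558.3, 159.5,  19.6,  57.4]), 833)
shift [162.5  -2.3   2.2] turn [ 0.005  0.002 -0.001] tcp [597.8   4.8 142.6] t 12.9
```

apply_moves([
  {"xyz": [15, 0, 0], "turn": [0.005, 0.002, 0], "grip": 1},
  {"xyz": [45, -1, 0], "turn": [0.005, 0.002, 0], "grip": 1},
  {"xyz": [80, -1, 0], "turn": [0.005, 0.002, 0], "grip": 1},
  {"xyz": [115, -2, 0], "turn": [0.005, 0.002, 0], "grip": 1},
  {"xyz": [145, -2, 0], "turn": [0.005, 0.002, 0], "grip": 1},
  {"xyz": [160, -2, 10], "turn": [0.005, 0.002, 0], "grip": 1},
  {"xyz": [162.5, -2, 30], "turn": [0.005, 0.002, 0], "grip": 1},
  {"xyz": [162.5, -2, 55], "turn": [0.005, 0.002, 0], "grip": 1},
  {"xyz": [162.5, -2, 80], "turn": [0.005, 0.002, 0], "grip": 1},
  {"xyz": [162.5, -2, 100], "turn": [0.005, 0.002, 0], "grip": 1},
  {"xyz": [162.5, -2, 112], "turn": [0.005, 0.002, 0], "grip": 1},
  {"xyz": [162.5, -2, 117], "turn": [0.005, 0.002, 0], "grip": 1},
])

```text
clock: 13.9
tcp_pos: [0.5522, 0.1628, 0.018]
orientation: [-0.005, 0.619, 0.785, -0.004]
wrist_force: [-0.2, 0.3, 0.6]
finger_gap: 0.0852
grip_force: 0.0
```

```bash
python3 -c "
from h import *
go(.5577,.1625,.025,13.5)"
```

```text
shift [-1.6  5.2 -7. ] turn [-0.013 -0.003 -0.   ] tcp [552.2 162.8  18. ] t 13.9
```

apply_moves([
  {"xyz": [-1.6, 5, -6.5], "turn": [-0.01, -0.003, 0], "grip": 1},
  {"xyz": [-1.6, 5, -6.5], "turn": [-0.01, -0.003, 0], "grip": 1},
  {"xyz": [-1.6, 5, -6.5], "turn": [-0.01, -0.003, 0], "grip": 1},
])

```text
clock: 14.15
tcp_pos: [0.5627, 0.1625, 0.0301]
orientation: [0.003, 0.619, 0.785, 0.003]
wrist_force: [0.5, -0.5, -0.4]
finger_gap: 0.0853
grip_force: 0.0
```

apply_moves([
  {"xyz": [0, 0, 0], "turn": [0, 0, 0], "grip": 0.5},
  {"xyz": [0, 0, 0], "turn": [0, 0, 0], "grip": 0.3},
  {"xyz": [0, 0, 0], "turn": [0, 0, 0], "grip": 0.2},
  {"xyz": [0, 0, 0], "turn": [0, 0, 0], "grip": 0.2},
  {"xyz": [0, 0, 0], "turn": [0, 0, 0], "grip": 0.2},
  {"xyz": [0, 0, 0], "turn": [0, 0, 0], "grip": 0.2},
  {"xyz": [0, 0, 0], "turn": [0, 0, 0], "grip": 0.2},
  {"xyz": [0, 0, 0], "turn": [0, 0, 0], "grip": 0.2},
], force=50)

```text
clock: 14.82
tcp_pos: [0.5595, 0.1617, 0.0294]
orientation: [0.001, 0.619, 0.785, 0.0]
wrist_force: [-6.2, -1.2, 8.5]
finger_gap: 0.0388
grip_force: 49.7
```

apply_moves([
  {"xyz": [0, 0, -8], "turn": [0, 0, 0], "grip": 0.2},
  {"xyz": [0, 0, -22], "turn": [0, 0, 0], "grip": 0.2},
  {"xyz": [0, 0, -40], "turn": [0, 0, 0], "grip": 0.2},
  {"xyz": [0, 0, -60], "turn": [0, 0, 0], "grip": 0.2},
  {"xyz": [0, 0, -80], "turn": [0, 0, 0], "grip": 0.2},
  {"xyz": [0, 0, -95], "turn": [0, 0, 0], "grip": 0.2},
  {"xyz": [0, 0, -105], "turn": [0, 0, 0], "grip": 0.2},
  {"xyz": [0, 0, -110], "turn": [0, 0, 0], "grip": 0.2},
  {"xyz": [0, 0, -110], "turn": [0, 0, 0], "grip": 0.2},
  {"xyz": [0, 0, -110], "turn": [0, 0, 0], "grip": 0.2},
], force=60)

```text
clock: 15.65
tcp_pos: [0.5606, 0.1621, 0.1382]
orientation: [0.002, 0.619, 0.785, 0.001]
wrist_force: [-0.7, 0.6, -2.4]
finger_gap: 0.0384
grip_force: 60.5
```

Run:
```python
from h import *
d=shot('wrist');s,p,R=pose();print(p,s['finger_gap'])
cv2.imwrite('pics/c5.png',cv2.resize(d['color'][220:400,160:400],None,fx=3,fy=3))
go(.547,-.165,.15,111.3)
```

```text
[0.56017409 0.16203569 0.13771143] 0.038620532517677574
shift [-315.   -88.9  -12.4] turn [ 0.002  0.003 -1.708] tcp [560.2 162.  137.7] t 15.7
```

View pics/c5.png

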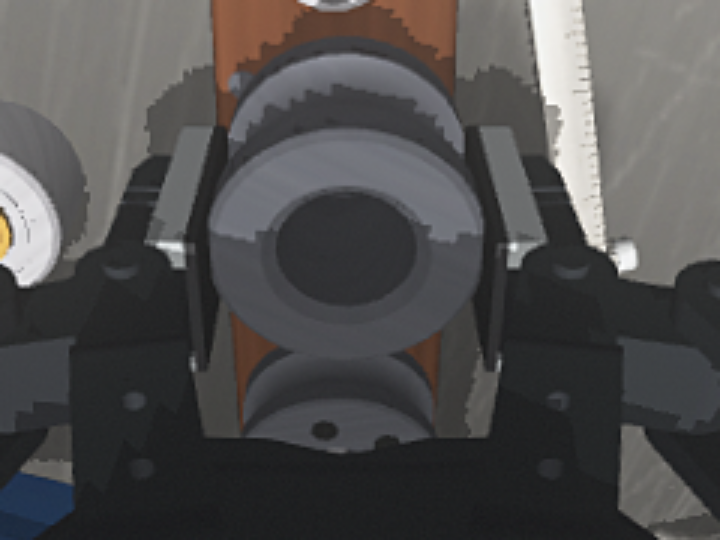

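Run:
```python
from h import *
d=dict(np.load('last_wrist.npz'));s,p,R=pose()
for v in (301.3,302.5):
  c=np.r_[pf(d,275.3,v,p[2]+.0286),p[2]+.0286];print((R.inv().apply(c-p)*1000).round(1))
d=shot('side');P=cloud(d,False)
q=P[(P[...,2]>.062)&(P[...,2]<.1)&(np.hypot(P[...,0]-.537,P[...,1]+.175)<.012)];print('pin',q.mean(0),len(q),q[q[:,2]>.085].mean(0))
```

```text
[  3.5   0.8 -28.6]
[  2.9   0.8 -28.6]
pin [ 0.5369869  -0.18037577  0.07499682] 101 [ 0.53848391 -0.17879707  0.08845593]
```

```bash
python3 -c "
from h import *
go(.597,-.152,.17,111.3)"
```

```text
shift [-314.   -37.1  -32.4] turn [ 1.000e-03  3.000e-03 -1.708e+00] tcp [560.  162.  137.5] t 15.75
```

apply_moves([
  {"xyz": [-8, -1, -6], "turn": [0, 0, -0.06], "grip": 0.2},
  {"xyz": [-28, -3, -16], "turn": [0, 0, -0.17], "grip": 0.2},
  {"xyz": [-55, -6, -26], "turn": [0, 0, -0.29], "grip": 0.2},
  {"xyz": [-85, -10, -32], "turn": [0, 0, -0.41], "grip": 0.2},
  {"xyz": [-115, -14, -32], "turn": [0, 0, -0.53], "grip": 0.2},
  {"xyz": [-145, -17, -32], "turn": [0, 0, -0.65], "grip": 0.2},
  {"xyz": [-175, -21, -32], "turn": [0, 0, -0.77], "grip": 0.2},
  {"xyz": [-205, -25, -32], "turn": [0, 0, -0.89], "grip": 0.2},
  {"xyz": [-235, -28, -32], "turn": [0, 0, -1.01], "grip": 0.2},
  {"xyz": [-265, -32, -32], "turn": [0, 0, -1.13], "grip": 0.2},
  {"xyz": [-290, -35, -32], "turn": [0, 0, -1.25], "grip": 0.2},
  {"xyz": [-308, -37, -32], "turn": [0, 0, -1.37], "grip": 0.2},
])

```text
clock: 16.75
tcp_pos: [0.5959, -0.1484, 0.1694]
orientation: [0.002, -0.019, 1.0, 0.0]
wrist_force: [1.1, -0.4, -1.0]
finger_gap: 0.0385
grip_force: 60.6
```

apply_moves([
  {"xyz": [-4, 0, 0], "turn": [0, 0, -0.11], "grip": 0.2},
  {"xyz": [-6, 0, 0], "turn": [0, 0, -0.22], "grip": 0.2},
  {"xyz": [-6, 0, 0], "turn": [0, 0, -0.3], "grip": 0.2},
  {"xyz": [-6, 0, 0], "turn": [0, 0, -0.338], "grip": 0.2},
  {"xyz": [-6, 0, 0], "turn": [0, 0, -0.338], "grip": 0.2},
  {"xyz": [-6, 0, 0], "turn": [0, 0, -0.338], "grip": 0.2},
])

```text
clock: 17.25
tcp_pos: [0.6019, -0.1457, 0.1698]
orientation: [0.002, -0.184, 0.983, 0.0]
wrist_force: [0.0, -0.4, -1.9]
finger_gap: 0.0387
grip_force: 60.7
```

Run:
```python
from h import *
go(.597,-.152,.17,111.3)
d=shot('wrist')
cv2.imwrite('pics/c6.png',cv2.resize(d['color'][100:350,130:430],None,fx=2.4,fy=2.4,interpolation=cv2.INTER_CUBIC))
```

```text
shift [ 6.8 -4.1 -0.2] turn [-0.     0.003 -0.001] tcp [ 601.9 -145.7  169.8] t 17.25
```

View pics/c6.png

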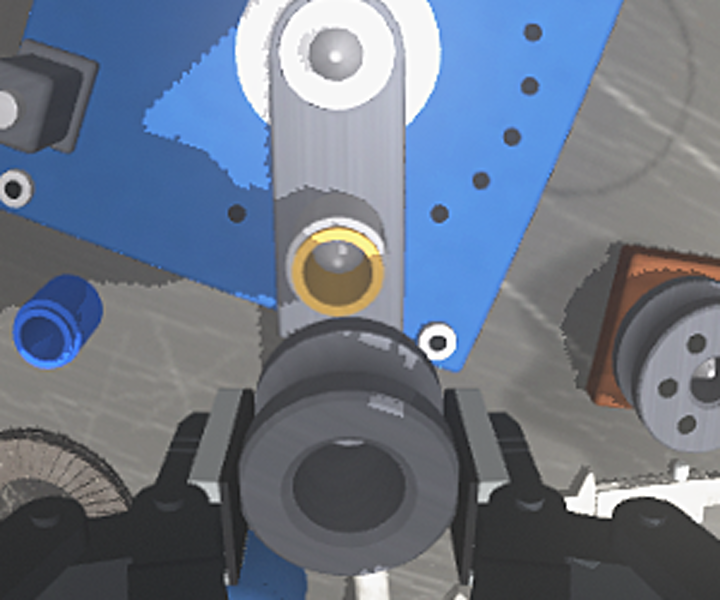

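The crop shows the centre pin seat at image (270.4,121.9) and the roller bush at (271.2,212.9).

Run:
```python
from h import *
d=dict(np.load('last_wrist.npz'))
c=pf(d,270.4,121.9,.064);t=pf(d,270,122.3,.094);r=pf(d,271.2,212.5,.103);print(c,t,r,np.hypot(*(r-c)))
a=np.radians(111.3);X=np.array([-np.sin(a),np.cos(a)])
g=np.array([.5375,-.1755])-.0025*X;print(g);go(*g,.13,111.3);go(*g,.13-.02,111.3)
```

```text
[ 0.53759109 -0.17486267] [ 0.53666586 -0.17507935] [ 0.59222611 -0.15275002] 0.058940260651255995
[ 0.53982923 -0.17459187]
shift [68.6 -4.4 39.8] turn [-0.001  0.004 -0.001] tcp [ 602.  -145.7  170. ] t 17.3
shift [68.7 -4.4 59.8] turn [-0.001  0.004 -0.001] tcp [ 602.  -145.7  170. ] t 17.3
```

apply_moves([
  {"xyz": [8, 0, 0], "turn": [0, 0.003, 0], "grip": 0.2},
  {"xyz": [25, -2, 0], "turn": [0, 0.003, 0], "grip": 0.2},
  {"xyz": [45, -3, 5], "turn": [0, 0.003, 0], "grip": 0.2},
  {"xyz": [60, -4, 15], "turn": [0, 0.003, 0], "grip": 0.2},
  {"xyz": [67, -4.4, 28], "turn": [0, 0.003, 0], "grip": 0.2},
  {"xyz": [68.6, -4.4, 42], "turn": [0, 0.003, 0], "grip": 0.2},
  {"xyz": [68.6, -4.4, 52], "turn": [0, 0.003, 0], "grip": 0.2},
  {"xyz": [68.6, -4.4, 58], "turn": [0, 0.003, 0], "grip": 0.2},
  {"xyz": [68.6, -4.4, 60], "turn": [0, 0.003, 0], "grip": 0.2},
  {"xyz": [68.6, -4.4, 60], "turn": [0, 0.003, 0], "grip": 0.2},
  {"xyz": [68.6, -4.4, 60], "turn": [0, 0.003, 0], "grip": 0.2},
])

```text
clock: 18.22
tcp_pos: [0.5409, -0.1749, 0.111]
orientation: [0.001, -0.185, 0.983, -0.001]
wrist_force: [-0.1, -0.1, -1.8]
finger_gap: 0.0384
grip_force: 60.7
```

```bash
python3 -c "
from h import *
go(.5398,-.1746,.0714,111.3)"
```

```text
shift [ 1.1  0.8 39.6] turn [-0.002  0.002  0.001] tcp [ 540.9 -174.9  111. ] t 18.22
```

apply_moves([
  {"xyz": [1, 0.6, 4], "turn": [0, 0, 0], "grip": 0.2},
  {"xyz": [1, 0.6, 10], "turn": [0, 0, 0], "grip": 0.2},
  {"xyz": [1, 0.6, 16], "turn": [0, 0, 0], "grip": 0.2},
  {"xyz": [1, 0.6, 21], "turn": [0, 0, 0], "grip": 0.2},
  {"xyz": [1, 0.6, 24], "turn": [0, 0, 0], "grip": 0.2},
  {"xyz": [1, 0.6, 26], "turn": [0, 0, 0], "grip": 0.2},
  {"xyz": [1, 0.6, 28], "turn": [0, 0, 0], "grip": 0.2},
  {"xyz": [1, 0.6, 28], "turn": [0, 0, 0], "grip": 0.2},
])

```text
clock: 18.88
tcp_pos: [0.5391, -0.1746, 0.0821]
orientation: [0.001, -0.185, 0.983, -0.0]
wrist_force: [0.4, 0.4, -2.3]
finger_gap: 0.0386
grip_force: 60.6
```

Underside is about 75 mm, already past the taper, and there's no side force. Continuing down.

apply_moves([
  {"xyz": [0, 0, 4], "turn": [0, 0, 0], "grip": 0.2},
  {"xyz": [0, 0, 7], "turn": [0, 0, 0], "grip": 0.2},
  {"xyz": [0, 0, 10], "turn": [0, 0, 0], "grip": 0.2},
  {"xyz": [0, 0, 11], "turn": [0, 0, 0], "grip": 0.2},
  {"xyz": [0, 0, 11.5], "turn": [0, 0, 0], "grip": 0.2},
  {"xyz": [0, 0, 11.5], "turn": [0, 0, 0], "grip": 0.2},
])

```text
clock: 19.38
tcp_pos: [0.5393, -0.1747, 0.0715]
orientation: [0.001, -0.185, 0.983, -0.001]
wrist_force: [-2.0, 1.4, 3.1]
finger_gap: 0.0385
grip_force: 61.0
```

apply_moves([
  {"xyz": [0, 0, 0], "turn": [0, 0, 0], "grip": 0.6},
  {"xyz": [0, 0, 0], "turn": [0, 0, 0], "grip": 1},
  {"xyz": [0, 0, 0], "turn": [0, 0, 0], "grip": 1},
  {"xyz": [0, 0, 0], "turn": [0, 0, 0], "grip": 1},
  {"xyz": [0, 0, -5], "turn": [0, 0, 0], "grip": 1},
  {"xyz": [0, 0, -25], "turn": [0, 0, 0], "grip": 1},
  {"xyz": [0, 0, -50], "turn": [0, 0, 0], "grip": 1},
  {"xyz": [-10, 0, -65], "turn": [0, 0, 0], "grip": 1},
  {"xyz": [-30, 0, -72], "turn": [0, 0, 0], "grip": 1},
  {"xyz": [-50, 0, -72], "turn": [0, 0, 0], "grip": 1},
  {"xyz": [-57, 0, -72], "turn": [0, 0, 0], "grip": 1},
  {"xyz": [-57, 0, -72], "turn": [0, 0, 0], "grip": 1},
])

```text
clock: 20.38
tcp_pos: [0.5935, -0.1534, 0.1433]
orientation: [0.001, -0.186, 0.983, -0.001]
wrist_force: [0.5, -0.2, -0.9]
finger_gap: 0.0855
grip_force: 0.0
```

Run:
```python
from h import *
d=shot('wrist');P=cloud(d)
print(disc(P,(.5375,-.1755),.1,.02),disc(P,(.593,-.1535),.102,.008))
go(.593,-.1533,.068,111.3)
```

```text
(array([ 538. , -175.7,   20.3,   99.4]), 2859) (array([ 593.2, -153.3,   15.2,  101.7]), 1020)
shift [-0.7  0.1 74.8] turn [-0.001  0.001  0.001] tcp [ 592.2 -153.6  142.8] t 20.43
```

apply_moves([
  {"xyz": [0, 0, 8], "turn": [0, 0, 0], "grip": 1},
  {"xyz": [0, 0, 25], "turn": [0, 0, 0], "grip": 1},
  {"xyz": [0, 0, 45], "turn": [0, 0, 0], "grip": 1},
  {"xyz": [0, 0, 60], "turn": [0, 0, 0], "grip": 1},
  {"xyz": [0, 0, 69], "turn": [0, 0, 0], "grip": 1},
  {"xyz": [0, 0, 74], "turn": [0, 0, 0], "grip": 1},
  {"xyz": [0, 0, 75], "turn": [0, 0, 0], "grip": 1},
  {"xyz": [0, 0, 75], "turn": [0, 0, 0], "grip": 1},
  {"xyz": [0, 0, 75], "turn": [0, 0, 0], "grip": 1},
])

```text
clock: 21.18
tcp_pos: [0.5929, -0.1543, 0.069]
orientation: [0.002, -0.185, 0.983, -0.001]
wrist_force: [-0.3, 0.1, 0.1]
finger_gap: 0.0854
grip_force: 0.0
```

apply_moves([
  {"xyz": [0, 0, 0], "turn": [0, 0, 0], "grip": 0.5},
  {"xyz": [0, 0, 0], "turn": [0, 0, 0], "grip": 0.3},
  {"xyz": [0, 0, 0], "turn": [0, 0, 0], "grip": 0.15},
  {"xyz": [0, 0, 0], "turn": [0, 0, 0], "grip": 0.1},
  {"xyz": [0, 0, 0], "turn": [0, 0, 0], "grip": 0.1},
  {"xyz": [0, 0, 0], "turn": [0, 0, 0], "grip": 0.1},
  {"xyz": [0, 0, 0], "turn": [0, 0, 0], "grip": 0.1},
  {"xyz": [0, 0, 0], "turn": [0, 0, 0], "grip": 0.1},
  {"xyz": [0, 0, 0], "turn": [0, 0, 0], "grip": 0.1},
], force=50)

```text
clock: 21.93
tcp_pos: [0.5927, -0.154, 0.0687]
orientation: [0.001, -0.185, 0.983, -0.001]
wrist_force: [-1.5, 0.4, 5.6]
finger_gap: 0.0294
grip_force: 49.5
```

apply_moves([
  {"xyz": [0, 0, -8], "turn": [0, 0, 0], "grip": 0.1},
  {"xyz": [0, 0, -22], "turn": [0, 0, 0], "grip": 0.1},
  {"xyz": [0, 0, -42], "turn": [0, 0, 0], "grip": 0.1},
  {"xyz": [0, 0, -62], "turn": [0, 0, 0], "grip": 0.1},
  {"xyz": [0, 0, -75], "turn": [0, 0, 0], "grip": 0.1},
  {"xyz": [0, 0, -80], "turn": [0, 0, 0], "grip": 0.1},
  {"xyz": [0, 0, -80], "turn": [0, 0, 0], "grip": 0.1},
  {"xyz": [0, 0, -80], "turn": [0, 0, 0], "grip": 0.1},
])

```text
clock: 22.6
tcp_pos: [0.5919, -0.1538, 0.1475]
orientation: [0.001, -0.185, 0.983, -0.0]
wrist_force: [-0.4, 0.0, -1.6]
finger_gap: 0.0289
grip_force: 49.4
```

```bash
python3 -c "
from h import *
s=pose()[0];print(s['finger_gap'],s['wrist_force'])
go(.5718,.1045,.14,13.5)"
```

```text
0.028944897337045118 [-0.35635569  0.00848381 -1.63861637]
shift [-75.2 248.    7.4] turn [0.    0.002 1.707] tcp [ 591.9 -153.8  147.5] t 22.6
```

apply_moves([
  {"xyz": [-2, 7, 0], "turn": [0, 0, 0.06], "grip": 0.1},
  {"xyz": [-7, 22, 0], "turn": [0, 0, 0.17], "grip": 0.1},
  {"xyz": [-13, 44, 0], "turn": [0, 0, 0.29], "grip": 0.1},
  {"xyz": [-20, 68, 0], "turn": [0, 0, 0.41], "grip": 0.1},
  {"xyz": [-28, 92, 0], "turn": [0, 0, 0.53], "grip": 0.1},
  {"xyz": [-35, 116, 0], "turn": [0, 0, 0.65], "grip": 0.1},
  {"xyz": [-42, 140, 0], "turn": [0, 0, 0.77], "grip": 0.1},
  {"xyz": [-50, 164, 0], "turn": [0, 0, 0.89], "grip": 0.1},
  {"xyz": [-57, 188, 2], "turn": [0, 0, 1.01], "grip": 0.1},
  {"xyz": [-64, 212, 4], "turn": [0, 0, 1.13], "grip": 0.1},
  {"xyz": [-70, 232, 6], "turn": [0, 0, 1.25], "grip": 0.1},
  {"xyz": [-74, 244, 7], "turn": [0, 0, 1.37], "grip": 0.1},
])

```text
clock: 23.6
tcp_pos: [0.5707, 0.1025, 0.1389]
orientation: [-0.0, 0.48, 0.877, -0.0]
wrist_force: [0.6, 0.1, -1.6]
finger_gap: 0.0287
grip_force: 49.4
```

apply_moves([
  {"xyz": [0, 0, 0], "turn": [0, 0, 0.11], "grip": 0.1},
  {"xyz": [0, 0, 0], "turn": [0, 0, 0.22], "grip": 0.1},
  {"xyz": [0, 0, 0], "turn": [0, 0, 0.3], "grip": 0.1},
  {"xyz": [0, 0, 0], "turn": [0, 0, 0.337], "grip": 0.1},
  {"xyz": [0, 0, 0], "turn": [0, 0, 0.337], "grip": 0.1},
  {"xyz": [0, 0, 0], "turn": [0, 0, 0.337], "grip": 0.1},
  {"xyz": [0, 0, 0], "turn": [0, 0, 0.337], "grip": 0.1},
])

```text
clock: 24.18
tcp_pos: [0.5719, 0.1002, 0.14]
orientation: [0.001, 0.619, 0.786, -0.0]
wrist_force: [0.1, -0.3, -1.4]
finger_gap: 0.0291
grip_force: 49.5
```

Run:
```python
from h import *
go(.5718,.1045,.14,13.5)
d=shot('wrist')
cv2.imwrite('pics/c7.png',cv2.resize(d['color'][60:360,160:400],None,fx=2,fy=2,interpolation=cv2.INTER_CUBIC))
```

```text
shift [4.2 0.9 0. ] turn [0.    0.001 0.001] tcp [571.9 100.2 140. ] t 24.18
```

View pics/c7.png

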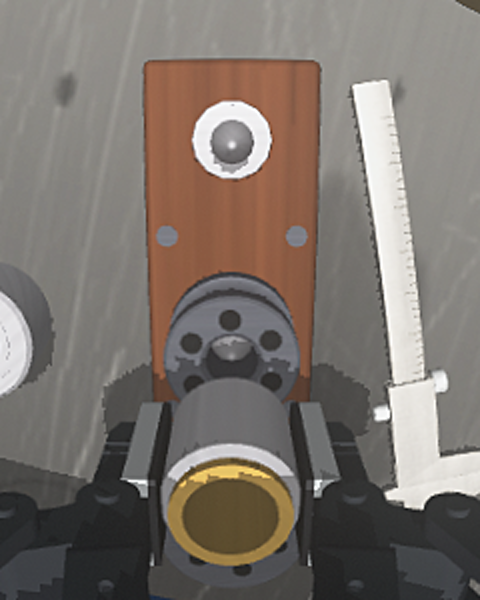

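The bare pin 1 shows its seat at (276,129.5) and tip at (276,132). The held roller's bush centre is at (275.5,316.5).

Run:
```python
from h import *
d=dict(np.load('last_wrist.npz'));s,p,R=pose()
print(pf(d,276,129.5,.022),pf(d,276,132,.052))
c=np.r_[pf(d,275.5,316.5,p[2]+.0343),p[2]+.0343];o=R.inv().apply(c-p);print((o*1000).round(1))
X=np.array([-.233,.972]);g=np.array([.5576,.1628])-.0018*X
go(*g,.065,13.5)
```

```text
[0.55808065 0.16278304] [0.55796234 0.16279027]
[  0.4   0.3 -34.3]
shift [62.5  0.5 75.2] turn [0.001 0.001 0.001] tcp [572.1 100.2 140.3] t 24.23
```

apply_moves([
  {"xyz": [8, 0, 0], "turn": [0, 0, 0], "grip": 0.1},
  {"xyz": [25, 0.4, 0], "turn": [0, 0, 0], "grip": 0.1},
  {"xyz": [45, 0.8, 5], "turn": [0, 0, 0], "grip": 0.1},
  {"xyz": [58, 0.8, 18], "turn": [0, 0, 0], "grip": 0.1},
  {"xyz": [63, 0.8, 36], "turn": [0, 0, 0], "grip": 0.1},
  {"xyz": [64.3, 0.8, 54], "turn": [0, 0, 0], "grip": 0.1},
  {"xyz": [64.3, 0.8, 66], "turn": [0, 0, 0], "grip": 0.1},
  {"xyz": [64.3, 0.8, 72], "turn": [0, 0, 0], "grip": 0.1},
  {"xyz": [64.3, 0.8, 75], "turn": [0, 0, 0], "grip": 0.1},
  {"xyz": [64.3, 0.8, 75], "turn": [0, 0, 0], "grip": 0.1},
  {"xyz": [64.3, 0.8, 75], "turn": [0, 0, 0], "grip": 0.1},
])

```text
clock: 25.15
tcp_pos: [0.5589, 0.163, 0.0665]
orientation: [0.001, 0.619, 0.785, 0.001]
wrist_force: [0.2, 0.2, -1.5]
finger_gap: 0.0294
grip_force: 49.5
```

```bash
python3 -c "
from h import *
go(.558,.1628,.0267,13.5)"
```

```text
shift [ 0.1 -1.1 39.8] turn [0.003 0.001 0.   ] tcp [558.9 163.   66.5] t 25.15
```

apply_moves([
  {"xyz": [0, -0.8, 5], "turn": [0, 0, 0], "grip": 0.1},
  {"xyz": [0, -0.8, 11], "turn": [0, 0, 0], "grip": 0.1},
  {"xyz": [0, -0.8, 17], "turn": [0, 0, 0], "grip": 0.1},
  {"xyz": [0, -0.8, 22], "turn": [0, 0, 0], "grip": 0.1},
  {"xyz": [0, -0.8, 26], "turn": [0, 0, 0], "grip": 0.1},
  {"xyz": [0, -0.8, 29], "turn": [0, 0, 0], "grip": 0.1},
  {"xyz": [0, -0.8, 30], "turn": [0, 0, 0], "grip": 0.1},
  {"xyz": [0, -0.8, 30], "turn": [0, 0, 0], "grip": 0.1},
])

```text
clock: 25.82
tcp_pos: [0.5574, 0.1627, 0.0354]
orientation: [0.001, 0.619, 0.785, 0.0]
wrist_force: [-0.9, 0.2, -1.3]
finger_gap: 0.0292
grip_force: 49.5
```

apply_moves([
  {"xyz": [0, 0, 4], "turn": [0, 0, 0], "grip": 0.1},
  {"xyz": [0, 0, 7], "turn": [0, 0, 0], "grip": 0.1},
  {"xyz": [0, 0, 9], "turn": [0, 0, 0], "grip": 0.1},
  {"xyz": [0, 0, 9.8], "turn": [0, 0, 0], "grip": 0.1},
  {"xyz": [0, 0, 9.8], "turn": [0, 0, 0], "grip": 0.1},
])

```text
clock: 26.23
tcp_pos: [0.5577, 0.1627, 0.0267]
orientation: [0.001, 0.619, 0.785, 0.001]
wrist_force: [-1.7, -0.2, 4.5]
finger_gap: 0.0286
grip_force: 50.0
```

apply_moves([
  {"xyz": [0, 0, 0], "turn": [0, 0, 0], "grip": 0.6},
  {"xyz": [0, 0, 0], "turn": [0, 0, 0], "grip": 1},
  {"xyz": [0, 0, 0], "turn": [0, 0, 0], "grip": 1},
  {"xyz": [0, 0, 0], "turn": [0, 0, 0], "grip": 1},
  {"xyz": [0, 0, -5], "turn": [0, 0, 0], "grip": 1},
  {"xyz": [0, 0, -30], "turn": [0, 0, 0], "grip": 1},
  {"xyz": [0, 0, -65], "turn": [0, 0, 0], "grip": 1},
  {"xyz": [-30, -20, -100], "turn": [0, 0, 0], "grip": 1},
  {"xyz": [-65, -45, -110], "turn": [0, 0, 0], "grip": 1},
  {"xyz": [-100, -65, -115], "turn": [0, 0, 0], "grip": 1},
  {"xyz": [-120, -80, -115], "turn": [0, 0, 0], "grip": 1},
  {"xyz": [-120, -80, -115], "turn": [0, 0, 0], "grip": 1},
])

```text
clock: 27.23
tcp_pos: [0.5062, 0.0231, 0.1424]
orientation: [0.002, 0.621, 0.784, -0.0]
wrist_force: [-0.7, -0.6, 0.6]
finger_gap: 0.0856
grip_force: 0.0
```

Run:
```python
from h import *
d=shot('wrist');P=cloud(d)
print(disc(P,(.467,.052),.036,.028),disc(P,(.558,.1628),.059,.012),disc(P,(.5764,.0846),.058,.026))
go(.467,.0535,.10,13.5)
```

```text
(array([467.4,  56.8,  28.3,  35.6]), 3424) (array([558.1, 161.7,  15.5,  59.7]), 786) (array([576.2,  84.4,  26.6,  57.5]), 3118)
shift [ 37.  -32.7  41.9] turn [ 0.003  0.002 -0.004] tcp [507.1  25.  142.1] t 27.28
```

apply_moves([
  {"xyz": [10, -8, 5], "turn": [0, 0, -0.004], "grip": 1},
  {"xyz": [28, -22, 15], "turn": [0, 0, -0.004], "grip": 1},
  {"xyz": [38, -30, 30], "turn": [0, 0, -0.004], "grip": 1},
  {"xyz": [40, -31.5, 50], "turn": [0, 0, -0.004], "grip": 1},
  {"xyz": [40, -31.5, 75], "turn": [0, 0, -0.004], "grip": 1},
  {"xyz": [40, -31.5, 98], "turn": [0, 0, -0.004], "grip": 1},
  {"xyz": [40, -31.5, 115], "turn": [0, 0, -0.004], "grip": 1},
  {"xyz": [40, -31.5, 126], "turn": [0, 0, -0.004], "grip": 1},
  {"xyz": [40, -31.5, 130], "turn": [0, 0, -0.004], "grip": 1},
  {"xyz": [40, -31.5, 130], "turn": [0, 0, -0.004], "grip": 1},
  {"xyz": [40, -31.5, 130], "turn": [0, 0, -0.004], "grip": 1},
])

```text
clock: 28.2
tcp_pos: [0.4685, 0.0593, 0.0112]
orientation: [0.001, 0.617, 0.787, 0.001]
wrist_force: [0.0, 0.4, 0.6]
finger_gap: 0.0857
grip_force: 0.0
```

```bash
python3 -c "
from h import *
go(.4674,.0568,.005,13.5)"
```

```text
shift [-2.2 -1.6  6.2] turn [0.002 0.001 0.005] tcp [468.5  59.3  11.2] t 28.2
```

apply_moves([
  {"xyz": [-2, -1, 3], "turn": [0, 0, 0.005], "grip": 1},
  {"xyz": [-2, -1, 6], "turn": [0, 0, 0.005], "grip": 1},
  {"xyz": [-2, -1, 6], "turn": [0, 0, 0.005], "grip": 1},
  {"xyz": [-2, -1, 6], "turn": [0, 0, 0.005], "grip": 0.6},
  {"xyz": [-2, -1, 6], "turn": [0, 0, 0.005], "grip": 0.4},
  {"xyz": [-2, -1, 6], "turn": [0, 0, 0.005], "grip": 0.3},
  {"xyz": [-2, -1, 6], "turn": [0, 0, 0.005], "grip": 0.3},
  {"xyz": [-2, -1, 6], "turn": [0, 0, 0.005], "grip": 0.3},
  {"xyz": [-2, -1, 6], "turn": [0, 0, 0.005], "grip": 0.3},
], force=60)

```text
clock: 28.95
tcp_pos: [0.4676, 0.0566, 0.0057]
orientation: [0.001, 0.619, 0.785, 0.0]
wrist_force: [-2.5, 0.2, 6.5]
finger_gap: 0.0552
grip_force: 62.3
```

```bash
python3 -c "
from h import *
print(env.get_state()['wrist_force']);go(.53,-.06,.15,111.3)"
```

```text
[-2.49026283  0.15553116  6.51223213]
shift [-128.1   33.9 -144. ] turn [ 0.     0.003 -1.708] tcp [467.6  56.6   5.7] t 28.95
```

apply_moves([
  {"xyz": [0, 0, -8], "turn": [0, 0, 0], "grip": 0.3},
  {"xyz": [0, 0, -25], "turn": [0, 0, 0], "grip": 0.3},
  {"xyz": [0, 0, -50], "turn": [0, 0, 0], "grip": 0.3},
  {"xyz": [0, 0, -80], "turn": [0, 0, 0], "grip": 0.3},
  {"xyz": [0, 0, -110], "turn": [0, 0, 0], "grip": 0.3},
  {"xyz": [0, 0, -135], "turn": [0, 0, 0], "grip": 0.3},
  {"xyz": [0, 0, -150], "turn": [0, 0, 0], "grip": 0.3},
  {"xyz": [0, 0, -155], "turn": [0, 0, 0], "grip": 0.3},
  {"xyz": [0, 0, -155], "turn": [0, 0, 0], "grip": 0.3},
])

```text
clock: 29.7
tcp_pos: [0.4676, 0.0568, 0.1609]
orientation: [0.002, 0.619, 0.785, 0.001]
wrist_force: [0.2, -0.6, -5.1]
finger_gap: 0.055
grip_force: 65.2
```

```bash
python3 -c "
from h import *
go(.5933,-.1534,.16,111.3)"
```

```text
shift [-233.7   73.2    1.6] turn [ 1.000e-03  5.000e-03 -1.708e+00] tcp [467.6  56.8 160.9] t 29.7
```

apply_moves([
  {"xyz": [-7, 2, 0], "turn": [0, 0, -0.06], "grip": 0.3},
  {"xyz": [-22, 7, 0], "turn": [0, 0, -0.17], "grip": 0.3},
  {"xyz": [-42, 13, 0], "turn": [0, 0, -0.29], "grip": 0.3},
  {"xyz": [-64, 20, 0], "turn": [0, 0, -0.41], "grip": 0.3},
  {"xyz": [-86, 27, 0], "turn": [0, 0, -0.53], "grip": 0.3},
  {"xyz": [-108, 34, 0], "turn": [0, 0, -0.65], "grip": 0.3},
  {"xyz": [-130, 41, 0], "turn": [0, 0, -0.77], "grip": 0.3},
  {"xyz": [-152, 48, 0], "turn": [0, 0, -0.89], "grip": 0.3},
  {"xyz": [-175, 55, 0], "turn": [0, 0, -1.01], "grip": 0.3},
  {"xyz": [-197, 62, 0], "turn": [0, 0, -1.13], "grip": 0.3},
  {"xyz": [-216, 68, 0], "turn": [0, 0, -1.25], "grip": 0.3},
  {"xyz": [-229, 72, 0], "turn": [0, 0, -1.37], "grip": 0.3},
])

```text
clock: 30.7
tcp_pos: [0.5901, -0.1506, 0.1574]
orientation: [-0.001, -0.019, 1.0, 0.0]
wrist_force: [0.1, -0.1, -5.5]
finger_gap: 0.0553
grip_force: 65.0
```

apply_moves([
  {"xyz": [-4, 0, 0], "turn": [0, 0, -0.11], "grip": 0.3},
  {"xyz": [-4, 0, 0], "turn": [0, 0, -0.22], "grip": 0.3},
  {"xyz": [-4, 0, 0], "turn": [0, 0, -0.3], "grip": 0.3},
  {"xyz": [-4, 0, 0], "turn": [0, 0, -0.338], "grip": 0.3},
  {"xyz": [-4, 0, 0], "turn": [0, 0, -0.338], "grip": 0.3},
  {"xyz": [-4, 0, 0], "turn": [0, 0, -0.338], "grip": 0.3},
  {"xyz": [-4, 0, 0], "turn": [0, 0, -0.338], "grip": 0.3},
])

```text
clock: 31.28
tcp_pos: [0.5938, -0.1487, 0.1589]
orientation: [0.0, -0.184, 0.983, 0.0]
wrist_force: [1.1, -0.5, -5.3]
finger_gap: 0.055
grip_force: 65.1
```

Run:
```python
from h import *
go(.5933,-.1534,.16,111.3)
d=shot('wrist')
cv2.imwrite('pics/c8.png',cv2.resize(d['color'][80:380,160:400],None,fx=2,fy=2,interpolation=cv2.INTER_CUBIC))
```

```text
shift [ 2.2 -4.2 -1.1] turn [ 0.     0.    -0.001] tcp [ 593.8 -148.7  158.9] t 31.28
```

View pics/c8.png

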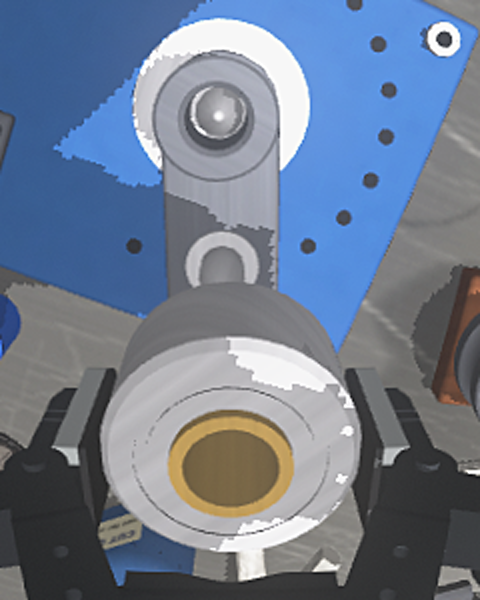

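The pin seat ring centre is at about (271.2,214), the held bush centre at (275.5,312), and the small former is seated behind them.

Run:
```python
from h import *
d=dict(np.load('last_wrist.npz'));s,p,R=pose()
print(pf(d,271.2,214,.064))
c=np.r_[pf(d,275.5,312,p[2]+.0333),p[2]+.0333];print((R.inv().apply(c-p)*1000).round(1))
go(.5935,-.1532,.11,111.3)
```

```text
[ 0.5937276  -0.15236991]
[  2.5  -0.3 -33.3]
shift [ 2.1 -3.9 49.4] turn [-0.     0.001 -0.   ] tcp [ 594.  -148.8  159.4] t 31.33
```

apply_moves([
  {"xyz": [0.8, -3.8, 6], "turn": [0, 0, 0], "grip": 0.3},
  {"xyz": [0.8, -3.8, 18], "turn": [0, 0, 0], "grip": 0.3},
  {"xyz": [0.8, -3.8, 32], "turn": [0, 0, 0], "grip": 0.3},
  {"xyz": [0.8, -3.8, 42], "turn": [0, 0, 0], "grip": 0.3},
  {"xyz": [0.8, -3.8, 46], "turn": [0, 0, 0], "grip": 0.3},
  {"xyz": [0.8, -3.8, 46], "turn": [0, 0, 0], "grip": 0.3},
  {"xyz": [0.8, -3.8, 46], "turn": [0, 0, 0], "grip": 0.3},
])

```text
clock: 31.92
tcp_pos: [0.5952, -0.1529, 0.1143]
orientation: [0.001, -0.185, 0.983, -0.001]
wrist_force: [0.0, -0.2, -5.9]
finger_gap: 0.0546
grip_force: 65.1
```

```bash
python3 -c "
from h import *
go(.5935+.0013*.932,-.1532+.0013*.363,.0697,111.3)"
```

```text
shift [ 0.5  0.4 44.6] turn [-0.001  0.002  0.   ] tcp [ 595.2 -152.9  114.3] t 31.92
```

apply_moves([
  {"xyz": [0.3, 0.3, 5], "turn": [0, 0, 0], "grip": 0.3},
  {"xyz": [0.3, 0.3, 12], "turn": [0, 0, 0], "grip": 0.3},
  {"xyz": [0.3, 0.3, 19], "turn": [0, 0, 0], "grip": 0.3},
  {"xyz": [0.3, 0.3, 25], "turn": [0, 0, 0], "grip": 0.3},
  {"xyz": [0.3, 0.3, 29], "turn": [0, 0, 0], "grip": 0.3},
  {"xyz": [0.3, 0.3, 32], "turn": [0, 0, 0], "grip": 0.3},
  {"xyz": [0.3, 0.3, 34], "turn": [0, 0, 0], "grip": 0.3},
  {"xyz": [0.3, 0.3, 34], "turn": [0, 0, 0], "grip": 0.3},
])

```text
clock: 32.58
tcp_pos: [0.5947, -0.1526, 0.0798]
orientation: [0.001, -0.185, 0.983, -0.0]
wrist_force: [0.3, 0.1, -5.1]
finger_gap: 0.0545
grip_force: 65.1
```

apply_moves([
  {"xyz": [0, 0, 4], "turn": [0, 0, 0], "grip": 0.3},
  {"xyz": [0, 0, 7], "turn": [0, 0, 0], "grip": 0.3},
  {"xyz": [0, 0, 9.5], "turn": [0, 0, 0], "grip": 0.3},
  {"xyz": [0, 0, 11], "turn": [0, 0, 0], "grip": 0.3},
  {"xyz": [0, 0, 11], "turn": [0, 0, 0], "grip": 0.3},
])

```text
clock: 33.0
tcp_pos: [0.5949, -0.1527, 0.0698]
orientation: [0.001, -0.185, 0.983, -0.001]
wrist_force: [-1.7, 0.6, -1.5]
finger_gap: 0.0552
grip_force: 65.4
```

Almost at contact (expected TCP height 69.7 mm). I'll press another 0.6 mm, then release and rise.

apply_moves([
  {"xyz": [0, 0, 0.6], "turn": [0, 0, 0], "grip": 0.3},
  {"xyz": [0, 0, 0.6], "turn": [0, 0, 0], "grip": 0.3},
  {"xyz": [0, 0, 0.6], "turn": [0, 0, 0], "grip": 0.7},
  {"xyz": [0, 0, 0.6], "turn": [0, 0, 0], "grip": 1},
  {"xyz": [0, 0, 0.6], "turn": [0, 0, 0], "grip": 1},
  {"xyz": [0, 0, 0.6], "turn": [0, 0, 0], "grip": 1},
  {"xyz": [0, 0, -5], "turn": [0, 0, 0], "grip": 1},
  {"xyz": [0, 0, -25], "turn": [0, 0, 0], "grip": 1},
  {"xyz": [0, 0, -55], "turn": [0, 0, 0], "grip": 1},
  {"xyz": [0, 0, -90], "turn": [0, 0, 0], "grip": 1},
  {"xyz": [0, 0, -115], "turn": [0, 0, 0], "grip": 1},
  {"xyz": [0, 0, -120], "turn": [0, 0, 0], "grip": 1},
])

```text
clock: 34.0
tcp_pos: [0.5974, -0.1537, 0.1956]
orientation: [0.005, -0.185, 0.983, -0.003]
wrist_force: [1.1, 1.2, 0.7]
finger_gap: 0.0854
grip_force: 0.0
```

Run:
```python
from h import *
d=shot('wrist','wend.png');P=cloud(d)
print(disc(P,(.538,-.1757),.1,.018),disc(P,(.5935,-.1533),.1,.02),disc(P,(.595,.006),.058,.033),disc(P,(.576,.0845),.058,.026),disc(P,(.558,.162),.059,.015))
```

```text
(array([ 538.1, -175.6,   20.2,   99.5]), 1753) (array([ 594.9, -153.2,   28.5,   99.6]), 3457) (array([596.1,   5.5,  33.6,  57.7]), 2439) (array([576.6,  83.8,  26.3,  57.7]), 1070) (array([558.7, 160.5,  15.5,  58.2]), 271)
```

View pics/wend.png

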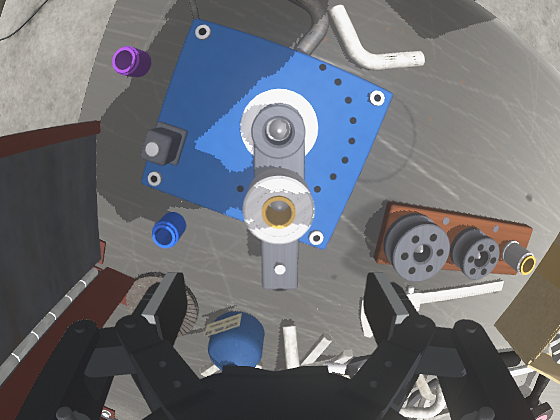

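The final view shows the small former on the centre pin (278,128) and the large roller on the arm (279,211). On the rack are the large former (417,248), the medium (478,252) and the small roller (518,258). All the tops I measured are at seated height and the robot is clear.

```bash
python3 -c "
from h import *
print(ticket.hand_in())"
```

```text
the job is handed in; nothing more can be done
None
```

I finished the changeover and handed it in at about 34 s: the small former is on the centre pin, the large roller on the swing arm, and the large former and small roller on rack pins 3 and 1. The medium former stayed on its pin, every tool measured fully down, and no verdict came back at hand-in.

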